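Return the roast-thermometer wand to its sprung charging dock

TASK

The cordless roast-thermometer wand stands in the wooden draining block. Lift it out and put it back to charge: slide its steel stem straight down into the bore of the white dock, past the spring plunger in the side, and keep pushing gently until you feel the sprung charging contact at the bottom give and go right down, without ramming it; then let go, so that the plunger alone holds the wand upright and down on the contact. Leave the tin, the spice jar and the espresso cup where they are.

Things in the scene. Friction and masses are not known exactly. Their poses are not given: they have to be found in the camera images.
- wand: Loose roast-thermometer wand, about 110 g, 170 mm long, upright in the wooden block at the start. Origin: centre of its foot; z runs up the wand. From the foot: tapered nose, 6 mm wide at the tip, 16 mm wide at 9 mm; plain steel stem 16 mm wide up to 95 mm; round black handle with orange rings, 24 mm wide, 95 to 170 mm. Its yaw means nothing.
- wand_grip (a point): Point on the axis of the wand's handle, 130 mm above its foot: the place to grip.
- rest: Wooden draining block, fixed, 70 x 70 x 55 mm, origin at the centre of its underside, z up. A round hole, 18.5 mm wide and 45 mm deep, in the middle of its top holds the wand: the foot starts 10 mm above the worktop and must rise 45 mm to come free.
- dock: White charging dock, fixed: block 56 x 56 x 75 mm high on a grey foot plate 80 x 80 x 8 mm; origin at the centre of its underside, z up, -x is the front, with the plunger's brass barrel. An upright bore 18.5 mm wide (the stem is 16), chamfered 3 mm at the top, runs through its middle; low in it stands a sprung brass contact.
- dock_mouth (a point): Centre of the bore's mouth, on its axis, level with the top of the dock (75 mm above the dock's underside).
- plunger (a joint): Spring plunger, m: 0 = out, up to 0.007 as it is pushed back. Its round nose, 10 mm wide, 50 mm above the dock's underside, reaches 5 mm into the bore from the front; spring 5.4 N + 1.8 N/mm. The wand's tapered nose pushes it back 2.5 to 4 mm; then it rubs on the stem and grips it. Pushing the wand past takes about 4 to 15 N moving, a few N less at a standstill, about level along the stem.
- contact (a joint): Sprung brass charging contact, m pressed down: 0 = up, 0.005 = hard stop. Its unpressed top is 10 to 32 mm above the dock's underside, different each time, not reported: feel the push rise; 9 N over the sliding push has it down. Spring 0.35 N + 0.7 N/mm; the plunger grips harder, so the released wand stays down. Leave it pressed more than 2.5 mm; over 20 N on it breaks it.
- tomato_tin: Food tin, 76 mm wide, 58 mm high, loose bystander; origin at the centre of its underside.
- spice_jar: Spice jar with red cap, 45 mm wide, 106 mm high, loose bystander; origin at the centre of its underside.
- espresso_cup: White espresso cup with handle, 58 x 87 x 56 mm, loose bystander; origin at the centre of its underside.

How it is judged (in metres and radians):
On the way, in this order (a step that is already met when the one before it is completed fails the run):
1. the wand is lifted clear of the wooden block (z of wand in the frame of rest above 0.058 m), for 0.1 s.
2. the stem is in the dock's bore with the plunger pushed aside by it (z of wand in the frame of dock below 0.045 m and horizontal distance between wand and dock below 0.004 m and value of joint plunger above 0.0015 m), for 0.1 s.
At the end, for the whole second after the job is handed in: The wand stands upright (within 0.06 rad) in the dock's bore (foot within 4 mm of its axis), at rest and released, gripped by the plunger (pushed back more than 1.5 mm), and the charging contact stays pressed by more than 2.5 mm (value of joint contact above 0.0025 m and horizontal distance between wand and dock below 0.004 m and angle between wand's own z axis and vertical below 0.06 rad and value of joint plunger above 0.0015 m and linear speed of wand below 0.01 m/s); the robot touches nothing.
It fails at once if the charging contact is pressed with more than 20 N (contact force between wand and contact above 20 N).
It fails at once if the tomato tin is moved by more than 20 mm or tipped (distance of tomato_tin from where it was at the start of the episode above 0.02 m or angle between tomato_tin's own z axis and vertical above 0.3 rad).
It fails at once if the spice jar is moved by more than 20 mm or tipped (distance of spice_jar from where it was at the start of the episode above 0.02 m or angle between spice_jar's own z axis and vertical above 0.3 rad).
It fails at once if the espresso cup is moved by more than 20 mm or tipped (distance of espresso_cup from where it was at the start of the episode above 0.02 m or angle between espresso_cup's own z axis and vertical above 0.3 rad).
It also fails if it takes over 64 s, if anything falls off the work surface, if the arm or the gripper's body presses on something with over 40 N, if the wrist force passes 120 N, or if a joint passes its speed limit or range.

ROBOT

A 6-joint arm with a two-finger parallel gripper is mounted at the origin on a cart in front of the work surface, level with it; the furniture and walls round the work are solid. World frame = base frame: x ahead of the robot, y to its left, z up, the work surface at z = 0. Lengths are in mm, angles in rad, forces in N, time in s.
With the tool pointing down it reaches from about 350 to 775 mm from the base axis. Payload 7.3 kg.
Tool frame: the origin (TCP) lies on the mounting face of the last link; the fingertips stand 178 mm ahead of it and the grasp point (between the pads) lies 159 mm ahead of it; z points along the fingers, y is the line along which they close (so a half turn about z gives the same grasp; the last joint's range is limited). The gripper opens to 92 mm and grips with 3 to 60 N. Pads are 19 mm wide; open, the fingers measure 130 mm over their backs; the gripper's body (75 mm by 190 mm) begins 47 mm behind the grasp point.
Start: joints at [1.051, 0.342, 1.524, -0, 1.275, -0.146], TCP at [191.686, 488.758, 404.741] pointing down, gripper open.
Joint ranges: [-2.53, 2.53], [-0.77, 2.02], [0.04, 2.7], [-1, 4.14], [0.28, 2.66], [-3.11, 3.11]. Speed limits (rad/s): [2.57, 2.57, 3.14, 3.14, 3.14, 3.14].

INTERFACE

Orientations are given as [roll, pitch, yaw] about the fixed x, y, z axes, in that order (R = Rz(yaw) Ry(pitch) Rx(roll)).
In Python, from plant import bot, vision gives the robot as it stands. The module is installed in compiled form; this text tells all that it offers.
- The arm moves only by the shell command python3 -m crank 'ROWS'. ROWS is a JSON list of rows, 1 to 5 of them, each written [opening, [dx, dy, dz], turn]: the finger opening in mm, then dx, dy, dz in shares of 1000 mm (1.0 is 1000 mm), then a turn about the tool's z in normalised numbers (1 is 4 rad); each row is the pose to reach, as a shift and turn from the pose commanded when the command began, along the tool's axes at that moment; what a row does not reach only later rows make up. A row lasts 1/8 s, in which the tool goes at most 62.5 mm and 0.188 rad, less where a joint would pass 70% of its speed; a pose out of reach is approached as far as the arm can. The fingers move at their own pace and stop on an object; the grip force is fixed at half the most. Time passes only in rows, so rows that do not move let the fingers close. It prints the time, the measured TCP pose, the force, the opening and the grip force at its end. A shift or turn number past 1, either way, is cut back to 1. Input that does not fit is refused with a message, and nothing moves.
- bot.get_obs(): the state, without advancing time (a new reading comes with each control period).
- vision.capture(name): name is "scene" or "top" or "wrist"; returns a dict with "color" (480x640x3 uint8, red, green, blue), "K" (3x3 intrinsics, pixels), "R" (3x3) and "t" (3): a world point X has camera coordinates R X + t. Camera axes: x right, y down, z forward; pixel columns grow to the right and rows downward; lengths in mm; the calibration is good to about 2 mm. A picture is of the moment at which its call begins. There is no depth.
- bot.close_job(): hands the job in; it is judged then, once.
The state is a dict: "time": time; "joint_positions": joint angles; "dq": joint speeds; "tau": joint torques, N m; "tool_pos": TCP position; "tcp_rot": TCP orientation; "contact_force": force on the tool from outside, world axes, zero at the start; "moment": the same for the moment, N m; "grip_width": finger opening in mm; "finger_force": force on a finger pad.
Only numpy, scipy, OpenCV 4.12 (cv2) and the standard library are available. Lean on these libraries where they do the work, as an engineer would, in place of code of your own. Each camera call takes 0.05 s, during which the arm holds its last target. There are 200 camera calls.

## Working session

There is one attempt and no reset: what is moved stays moved. The work goes in short steps, Python scripts to look and compute and a shell command to move; the robot and the scene stay as the last step left them, time stands still between calls to the robot, and variables do not carry over. Pictures are saved under pics/ and viewed, at most 10 in all, crops included, and the job is handed in when it is done.

```bash
mkdir -p pics; python3 - <<'E'
from plant import bot, vision
import cv2,numpy as np,pickle
o=bot.get_obs(); print({k:np.round(v,3).tolist() for k,v in o.items()})
for n in("scene","top"):
    d=vision.capture(n); pickle.dump(d,open(n+'.pkl','wb')); cv2.imwrite(f'pics/{n}0.png',d['color'][:,:,::-1]); print(n,d['K'].round(1).tolist(),d['R'].round(4).tolist(),d['t'].round(1).tolist(), (-d['R'].T@d['t']).round(0))
E
```

```text
{'time': 0.0, 'joint_positions': [1.051, 0.343, 1.525, -0.0, 1.275, -0.146], 'dq': [-0.001, -0.002, 0.002, 0.0, -0.002, -0.0], 'tau': [-0.001, -43.124, -24.422, 0.072, 0.056, -0.0], 'tool_pos': [191.624, 488.64, 404.063], 'tcp_rot': [-3.14, -0.0, 2.768], 'contact_force': [-0.205, 0.387, -0.764], 'moment': [-0.078, 0.002, 0.014], 'finger_force': 0.0, 'grip_width': 91.67}
scene [[466.6, 0.0, 316.6], [0.0, 466.6, 230.8], [0.0, 0.0, 1.0]] [[0.7946, -0.6069, -0.0154], [-0.2957, -0.3648, -0.8829], [0.5302, 0.7061, -0.4693]] [-437.9, 237.0, 833.4] [ -24. -768.  594.]
top [[602.3, 0.0, 323.3], [0.0, 602.3, 222.8], [0.0, 0.0, 1.0]] [[-0.0269, -0.9996, -0.0072], [-0.9939, 0.0275, -0.107], [0.1072, 0.0043, -0.9942]] [-57.4, 535.4, 1458.5] [ 374.  -78. 1507.]
```

View pics/scene0.png

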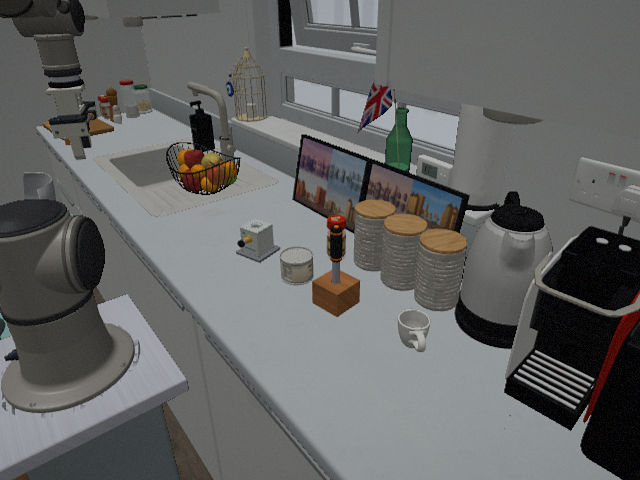

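View pics/top0.png

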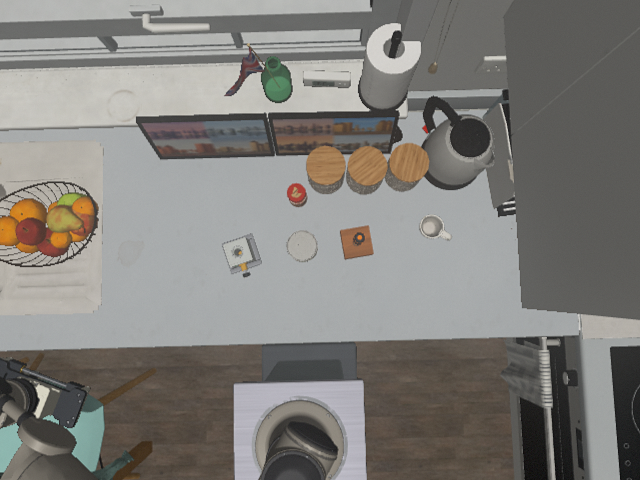

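The scene view shows the wand in the block (about 337,290), the tin (297,265), the dock (257,240) and the cup (413,328). The red jar cap sits behind the wand. In the top view the dock is at (241,253), the tin at (302,246), the block at (357,242) with the handle top at about (359,239), the jar at (297,194) and the cup at (432,227).

```bash
python3 - <<'E'
import cv2,numpy as np,pickle
t=pickle.load(open('top.pkl','rb'))['color'][:,:,::-1];s=pickle.load(open('scene.pkl','rb'))['color'][:,:,::-1]
a=cv2.resize(t[225:285,215:275],(390,390),interpolation=cv2.INTER_CUBIC)
b=cv2.resize(t[215:275,330:390],(390,390),interpolation=cv2.INTER_CUBIC)
cv2.imwrite('pics/crop1.png',np.hstack([a,b]))
a=cv2.resize(s[210:270,230:290],(390,390),interpolation=cv2.INTER_CUBIC)
b=cv2.resize(s[205:325,290:380],None,fx=4,fy=4,interpolation=cv2.INTER_CUBIC)[:480]
a=cv2.copyMakeBorder(a,0,90,0,0,cv2.BORDER_CONSTANT)
cv2.imwrite('pics/crop2.png',np.hstack([a,b]))
E
```

```text
(no output)
```

View pics/crop1.png

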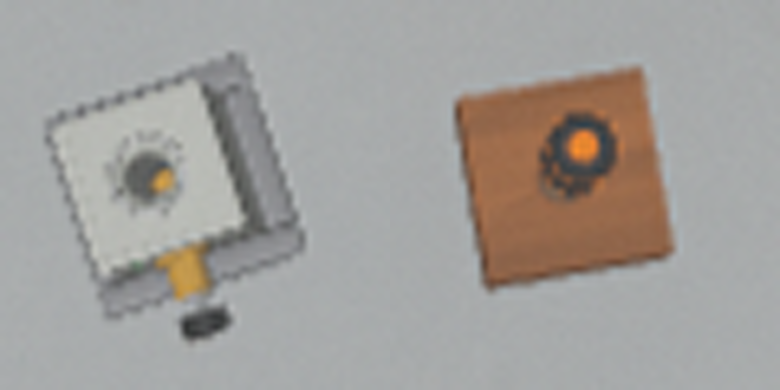

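View pics/crop2.png

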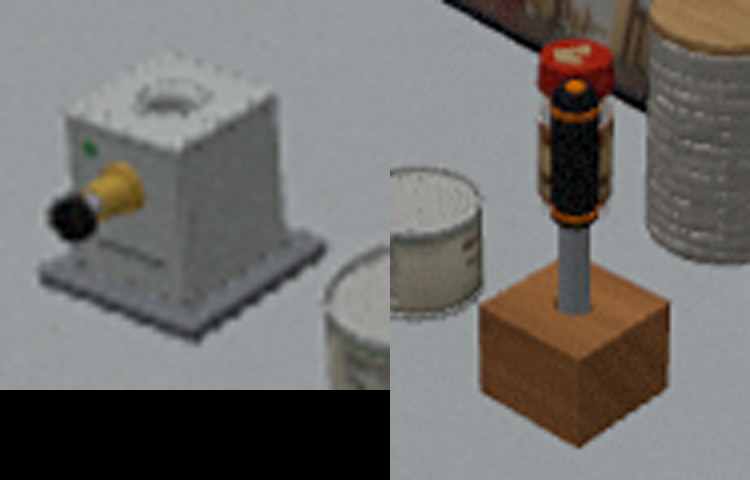

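The dock's bore centre is at about (150,176) in the left half of crop 1 and (172,98) in crop 2. The handle's orange tip is at (193,146) in the right half of crop 1 and (185,87) in crop 2. The block-top corners can be read in both crops.

```bash
cat >h.py <<'E'
import numpy as np,pickle
def ray(d,uv):
    c=-d['R'].T@d['t']; v=d['R'].T@np.linalg.inv(d['K'])@np.array([uv[0],uv[1],1.]); return c,v
def plane(d,uv,z):
    c,v=ray(d,uv); return c+v*(z-c[2])/v[2]
def tri(l):
    A=0;b=0
    for d,uv in l:
        c,v=ray(d,uv); v=v/np.linalg.norm(v); P=np.eye(3)-np.outer(v,v); A=A+P;b=b+P@c
    return np.linalg.solve(A,b)
def proj(d,X):
    p=d['K']@(d['R']@np.array(X,float)+d['t']); return p[:2]/p[2]
E
python3 - <<'E'
from h import *
t,s=[pickle.load(open(n+'.pkl','rb')) for n in('top','scene')]
def u(x,y,f,x0,y0): return ((x+.5)/f-.5+x0,(y+.5)/f-.5+y0)
T1=lambda x,y:u(x,y,6.5,215,225); T2=lambda x,y:u(x,y,6.5,330,215)
S1=lambda x,y:u(x,y,6.5,230,210); S2=lambda x,y:u(x,y,4,290,205)
np.set_printoptions(precision=1,suppress=True)
print('bore',plane(t,T1(150,176),75),plane(s,S1(172,98),75),tri([(t,T1(150,176)),(s,S1(172,98))]))
c=np.array([plane(t,T1(*p),75) for p in[(48,125),(200,80),(250,230),(102,278)]]);print('dock corners',c,c.mean(0),np.linalg.norm(c-np.roll(c,1,0),axis=1))
print('wandtop',plane(t,T2(193,146),180),plane(s,S2(185,87),180),tri([(t,T2(193,146)),(s,S2(185,87))]))
c=np.array([plane(t,T2(*p),55) for p in[(68,102),(253,68),(283,250),(98,288)]]);print('rest',c.mean(0),np.linalg.norm(c-np.roll(c,1,0),axis=1))
c=np.array([plane(s,S2(*p),55) for p in[(90,307),(189,361),(279,302),(190,258)]]);print('rest s',c.mean(0))
print('tin',plane(t,(302,246),58),'jar',plane(t,(297,193),106),'cup',plane(t,(432,227),56),'canister',plane(t,(326,166),130),plane(t,(366,167),130))
E
```

```text
bore [465.2 133.6  75. ] [466.7 131.   75. ] [466.4 133.1  74.2]
dock corners [[485.  170.8  75. ]
 [500.  114.8  75. ]
 [444.5  97.2  75. ]
 [428.4 151.6  75. ]] [464.5 133.6  75. ] [59.8 58.  58.3 56.7]
wandtop [ 483.5 -151.2  180. ] [ 483.3 -154.3  180. ] [ 484.3 -151.8  178.5]
rest [ 482.5 -151.2   55. ] [70.1 70.1 68.7 70.1]
rest s [ 483.3 -156.8   55. ]
tin [475.7 -19.3  58. ] jar [597.6 -12.4 106. ] cup [ 513.2 -334.6   56. ] canister [655.2 -82.3 130. ] [ 650.2 -175.   130. ]
```

Units first: shifts go in shares of 1000 mm and turns go in shares of 4 rad. So -210 mm / 1000 = -0.21, -205 mm / 1000 = -0.205.

```bash
python3 -m crank '[[92,[-0.042,-0.041,0],0],[92,[-0.084,-0.082,0],0],[92,[-0.126,-0.123,0],0],[92,[-0.168,-0.164,0],0],[92,[-0.21,-0.205,0],0]]'; python3 -m crank '[[92,[-0.042,-0.041,0],0],[92,[-0.084,-0.082,0],0],[92,[-0.126,-0.123,0],0],[92,[-0.168,-0.164,0],0],[92,[-0.168,-0.164,0],0]]'; python3 - <<'E'
from h import *
from plant import bot,vision
import cv2
d=vision.capture('wrist');pickle.dump(d,open('w1.pkl','wb'));cv2.imwrite('pics/w1.png',d['color'][:,:,::-1]);print(bot.get_obs()['tool_pos'],-d['R'].T@d['t'],proj(d,[483,-152,180]),proj(d,[483,-152,10]),proj(d,[465,133,75]))
E
```

```text
time: 0.72
tool_pos: [312.6, 219.5, 404.7]
tcp_rot: [3.141, 0.0, 2.768]
contact_force: [0.5, 0.2, 0.0]
grip_width: 91.5
finger_force: 0.0
time: 1.35
tool_pos: [409.9, 4.1, 404.3]
tcp_rot: [-3.141, 0.0, 2.762]
contact_force: [-0.5, 0.2, 0.3]
grip_width: 91.8
finger_force: 0.0
[409.11490769   5.80475806 404.22298991] [337.29048169  32.03131256 383.73375334] [148.55414999 442.29261019] [215.53509351 320.43135702] [484.35572688 229.36275781]
```

View pics/w1.png

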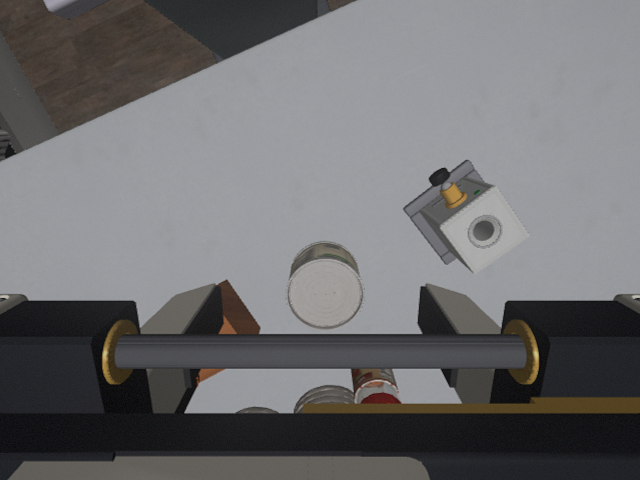

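The wrist view shows the dock mouth ring at (485,231), against a prediction of (484,229), so the dock estimate agrees to about 1–2 mm. The tin is clear. Next I go above the wand and refine the dock.

In the tool's units: -127 mm / 1000 = -0.127, -121 mm / 1000 = -0.121.

```bash
python3 -m crank '[[92,[-0.042,-0.04,0],0],[92,[-0.085,-0.081,0],0],[92,[-0.127,-0.121,0],0],[92,[-0.127,-0.121,0],0],[92,[-0.127,-0.121,0],0]]'; python3 - <<'E'
from h import *
from plant import bot,vision
import cv2
w=pickle.load(open('w1.pkl','rb'))
g=cv2.cvtColor(w['color'],cv2.COLOR_RGB2GRAY)[205:260,460:512]
m=(g<125).astype(np.uint8); n,l,st,ce=cv2.connectedComponentsWithStats(m)
for i in range(1,n):
    if st[i,4]>100: print(st[i],ce[i]+[460,205],plane(w,ce[i]+[460,205],75))
print('eyeball',plane(w,(485,231.5),75))
d=vision.capture('wrist');pickle.dump(d,open('w2.pkl','wb'));cv2.imwrite('pics/w2.png',d['color'][:,:,::-1]);print(bot.get_obs()['tool_pos'],proj(d,[483,-152,180]),proj(d,[483,-152,55]),w['K'])
E
```

```text
time: 2.02
tool_pos: [482.6, -150.2, 404.3]
tcp_rot: [3.141, -0.002, 2.769]
contact_force: [0.1, 0.9, -0.1]
grip_width: 91.7
finger_force: 0.0
[ 13  15  22  21 351] [483.15669516 229.9031339 ] [465.08575863 131.92267684  75.        ]
eyeball [467.0579529  133.03433873  75.        ]
[ 482.49633767 -149.87961066  404.5312809 ] [318.40839935 271.92731949] [318.74112865 222.05849502] [[371.87911095   0.         320.08789369]
 [  0.         371.87911095 242.28603914]
 [  0.           0.           1.        ]]
```

View pics/w2.png

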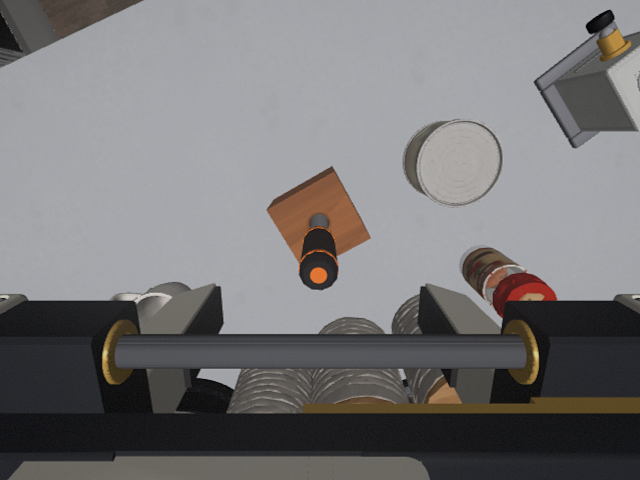

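The wand tip is at (319,274), against a prediction of (318,272). It is centred between the fingers, so I only need a 1 mm shift in −x, then descend and grip.

In the tool's units: 106 mm / 1000 = 0.106, 98 mm / 1000 = 0.098.

```bash
python3 -m crank '[[92,[-0.001,0,0.04],0],[92,[-0.001,0,0.075],0],[92,[-0.001,0,0.098],0],[92,[-0.001,0,0.106],0],[92,[-0.001,0,0.106],0]]'; python3 -m crank '[[15,[0,0,0],0],[15,[0,0,0],0],[15,[0,0,0],0],[15,[0,0,0],0],[15,[0,0,0],0]]'; python3 -m crank '[[15,[0,0,0],0],[15,[0,0,0],0],[15,[0,0,0],0]]'
```

```text
time: 2.7
tool_pos: [483.8, -151.2, 299.1]
tcp_rot: [3.141, 0.0, 2.769]
contact_force: [-0.3, 0.5, 0.8]
grip_width: 91.9
finger_force: 0.0
time: 3.32
tool_pos: [483.8, -152.2, 298.7]
tcp_rot: [3.142, -0.0, 2.768]
contact_force: [0.2, 0.4, -1.0]
grip_width: 46.3
finger_force: 0.0
time: 3.7
tool_pos: [483.8, -152.2, 298.7]
tcp_rot: [3.141, -0.0, 2.768]
contact_force: [0.5, 0.8, -0.4]
grip_width: 23.5
finger_force: 30.0
```

In the tool's units: -100 mm / 1000 = -0.1, -90 mm / 1000 = -0.09.

```bash
python3 -m crank '[[15,[0,0,-0.01],0],[15,[0,0,-0.03],0],[15,[0,0,-0.06],0],[15,[0,0,-0.09],0],[15,[0,0,-0.1],0]]'; python3 -m crank '[[15,[0,0,0],0],[15,[0,0,0],0]]'; python3 - <<'E'
from h import *
from plant import bot,vision
import cv2
d=vision.capture('wrist');pickle.dump(d,open('w3.pkl','wb'));s=vision.capture('scene');pickle.dump(s,open('s3.pkl','wb'))
cv2.imwrite('pics/w3.png',np.hstack([d['color'][180:480,220:420],cv2.resize(s['color'][160:320,280:400],(225,300))])[:,:,::-1]);print(bot.get_obs())
p=bot.get_obs()['tool_pos']; print(proj(d,[p[0],p[1],110]),proj(d,[p[0],p[1],280]))
E
```

```text
time: 4.32
tool_pos: [484.0, -152.2, 400.9]
tcp_rot: [-3.141, 0.004, 2.768]
contact_force: [-0.4, 0.1, -1.2]
grip_width: 23.6
finger_force: 30.0
time: 4.58
tool_pos: [483.6, -152.1, 397.5]
tcp_rot: [3.141, -0.002, 2.768]
contact_force: [-1.0, 0.2, -1.1]
grip_width: 23.7
finger_force: 30.0
{'time': 4.675, 'joint_positions': array([-4.55993168e-01,  3.15819042e-01,  1.58328554e+00,  6.41283926e-05,
        1.24471721e+00, -1.65300363e+00]), 'dq': array([ 0.00083534,  0.00013777, -0.00522217, -0.00040325,  0.0023804 ,
        0.00026198]), 'tau': array([ 1.44567766e-02, -4.19969380e+01, -2.44033241e+01, -4.03111812e-02,
        8.39544414e-02,  2.45370290e-05]), 'tool_pos': array([ 483.67458259, -152.12292755,  397.56844432]), 'tcp_rot': array([ 3.14134911e+00, -2.21662538e-03,  2.76778645e+00]), 'contact_force': array([-0.68107976, -0.15667015, -0.33603372]), 'moment': array([-0.03867854, -0.01522201,  0.02249039]), 'finger_force': 29.996030777692795, 'grip_width': 23.338476685184276}
[320.85604003 240.2646353 ] [322.7024407  393.93278113]
```

View pics/w3.png

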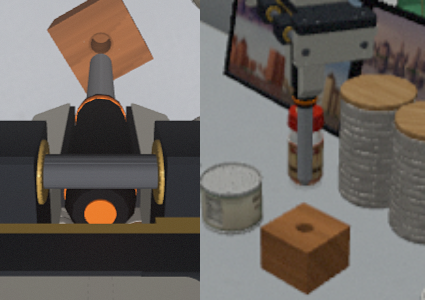

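The wand is out. In the wrist crop the handle is centred and the stem hangs straight over the empty hole at (101,42). The scene crop shows the block empty. Now I carry it above the dock.

In the tool's units: 245 mm / 1000 = 0.245, 210 mm / 1000 = 0.21.

```bash
python3 -m crank '[[15,[0.02,0.043,0],0],[15,[0.045,0.097,0],0],[15,[0.072,0.154,0],0],[15,[0.098,0.21,0],0],[15,[0.114,0.245,0],0]]'; python3 -m crank '[[15,[0.0068,0.0135,0],0],[15,[0.0068,0.0135,0],0],[15,[0.0068,0.0135,0.01],0],[15,[0.0068,0.0135,0.02],0],[15,[0.0068,0.0135,0.02],0]]';python3 -m crank '[[15,[0,0,0],0],[15,[0,0,0],0]]'; python3 - <<'E'
from h import *
from plant import bot,vision
import cv2
d=vision.capture('wrist');pickle.dump(d,open('w4.pkl','wb'));s=vision.capture('scene');pickle.dump(s,open('s4.pkl','wb'))
t=vision.capture('top')
print(proj(s,[465.7,132.6,75]),proj(d,[465.7,132.6,75]))
cv2.imwrite('pics/w4.png',np.hstack([cv2.resize(d['color'][160:310,260:380],(480,600),interpolation=2),cv2.resize(s['color'][155:275,230:290],(300,600),interpolation=2)])[:,:,::-1]);print(bot.get_obs())
E
```

```text
time: 5.3
tool_pos: [466.5, 120.0, 398.1]
tcp_rot: [-3.141, -0.001, 2.77]
contact_force: [0.1, 0.3, -0.2]
grip_width: 23.6
finger_force: 30.0
time: 5.92
tool_pos: [465.7, 131.7, 377.5]
tcp_rot: [-3.14, -0.002, 2.766]
contact_force: [0.2, 0.0, -0.5]
grip_width: 23.3
finger_force: 30.0
time: 6.18
tool_pos: [465.9, 132.4, 379.0]
tcp_rot: [3.141, 0.001, 2.768]
contact_force: [0.7, -0.6, -0.7]
grip_width: 23.5
finger_force: 30.0
[255.3548321  224.53594242] [320.86067424 232.98765443]
{'time': 6.325, 'joint_positions': array([ 1.18880551e-01,  2.91548262e-01,  1.67338690e+00,  6.23237259e-05,
        1.17610014e+00, -1.07817498e+00]), 'dq': array([ 0.00134526,  0.00139717,  0.00094191,  0.0024101 , -0.00055945,
       -0.00045785]), 'tau': array([-5.02673769e-02, -3.96133375e+01, -2.35188872e+01,  2.67710500e-03,
        8.52096104e-02, -6.13476623e-04]), 'tool_pos': array([465.77917568, 132.58559672, 378.95123905]), 'tcp_rot': array([3.14127836e+00, 4.63864882e-04, 2.76782783e+00]), 'contact_force': array([-0.32885687, -0.16420189,  0.27386587]), 'moment': array([-0.02234824,  0.00057198, -0.03807142]), 'finger_force': 29.996058270335197, 'grip_width': 23.488804307995697}
```

View pics/w4.png

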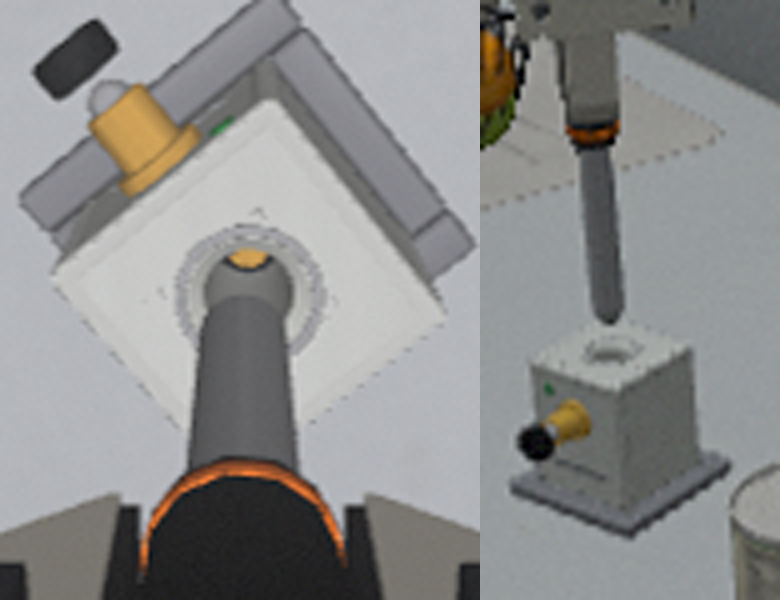

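The wrist view shows the ring centre at about (322.6,234.4) in full-image pixels, about 1 mm from the prediction. The stem is about 0.5 mm to its left and hangs straight. I shift slightly and start lowering.

In the tool's units: 22 mm / 1000 = 0.022, 17 mm / 1000 = 0.017.

```bash
python3 -m crank '[[15,[-0.0007,0.0005,0],0],[15,[-0.0007,0.0005,0.01],0],[15,[-0.0007,0.0005,0.017],0],[15,[-0.0007,0.0005,0.022],0],[15,[-0.0007,0.0005,0.022],0]]';python3 -m crank '[[15,[0,0,0.004],0],[15,[0,0,0.008],0],[15,[0,0,0.01],0],[15,[0,0,0.01],0]]';python3 -c "
from plant import bot;o=bot.get_obs();print(o['contact_force'],o['moment'],o['tool_pos'])"
```

```text
time: 6.95
tool_pos: [466.5, 132.8, 356.2]
tcp_rot: [-3.141, -0.001, 2.768]
contact_force: [-0.3, -0.2, -1.6]
grip_width: 23.4
finger_force: 30.0
time: 7.45
tool_pos: [466.6, 132.8, 346.6]
tcp_rot: [-3.142, -0.0, 2.768]
contact_force: [0.4, 0.0, -1.7]
grip_width: 23.6
finger_force: 30.0
[ 0.35196001  0.00254167 -1.66361147] [-0.00115666  0.06773507 -0.00480648] [466.56396926 132.7953647  346.56190152]
```

In the tool's units: 6 mm / 1000 = 0.006, 4 mm / 1000 = 0.004.

```bash
for i in 1; do python3 -m crank '[[15,[0,0,0.002],0],[15,[0,0,0.004],0],[15,[0,0,0.006],0],[15,[0,0,0.006],0]]';python3 -m crank '[[15,[0,0,0.002],0],[15,[0,0,0.004],0],[15,[0,0,0.006],0],[15,[0,0,0.006],0]]'; python3 -m crank '[[15,[0,0,0.002],0],[15,[0,0,0.004],0],[15,[0,0,0.004],0]]'; done;python3 -c "
from plant import bot;o=bot.get_obs();print(o['contact_force'],o['moment'],o['tool_pos'])"
```

```text
time: 7.95
tool_pos: [466.5, 132.8, 340.6]
tcp_rot: [-3.141, -0.0, 2.768]
contact_force: [-0.2, 0.2, -1.9]
grip_width: 23.8
finger_force: 30.0
time: 8.45
tool_pos: [466.7, 132.9, 334.7]
tcp_rot: [3.141, 0.0, 2.768]
contact_force: [0.5, -0.5, 1.0]
grip_width: 23.7
finger_force: 30.0
time: 8.82
tool_pos: [466.8, 133.1, 331.4]
tcp_rot: [3.14, 0.001, 2.768]
contact_force: [-0.1, 2.3, 5.4]
grip_width: 23.3
finger_force: 30.0
[-0.05396     2.34460069  5.40177519] [ 0.64923614 -0.08088033  0.07204126] [466.84322393 133.12793455 331.39490343]
```

In the tool's units: 4 mm / 1000 = 0.004, 3 mm / 1000 = 0.003.

```bash
f(){ grep -E 'time|pos|force' ; }; for k in a; do python3 -m crank '[[15,[0,0,0.001],0],[15,[0,0,0.002],0],[15,[0,0,0.003],0],[15,[0,0,0.004],0]]'|f; python3 -m crank '[[15,[0,0,0.001],0],[15,[0,0,0.002],0],[15,[0,0,0.003],0]]'|f; python3 -m crank '[[15,[0,0,0],0],[15,[0,0,0],0]]'|f;python3 -m crank '[[15,[0,0,0.0005],0],[15,[0,0,0.001],0]]'|f; done;python3 -c "
from plant import bot;o=bot.get_obs();print(o['contact_force'],o['moment'],o['tool_pos'])"
```

```text
time: 9.32
tool_pos: [466.8, 133.1, 327.6]
contact_force: [-0.8, 1.9, 7.2]
finger_force: 30.0
time: 9.7
tool_pos: [466.9, 133.1, 324.6]
contact_force: [-0.2, 1.5, 8.0]
finger_force: 30.0
time: 9.95
tool_pos: [466.8, 133.1, 324.1]
contact_force: [1.4, 3.7, 3.4]
finger_force: 30.0
time: 10.2
tool_pos: [466.9, 133.0, 323.3]
contact_force: [-0.1, 3.3, 6.9]
finger_force: 30.0
[-0.13315225  3.26750872  6.89295932] [ 0.97652889 -0.24700338 -0.03323081] [466.86469203 133.0147883  323.29692753]
```

In the tool's units: 2 mm / 1000 = 0.002, 1.5 mm / 1000 = 0.0015.

```bash
f(){ grep -E 'pos|contact' ; }; python3 -m crank '[[15,[0,0,0.0005],0],[15,[0,0,0.001],0],[15,[0,0,0.0015],0],[15,[0,0,0.002],0]]'|f; python3 -m crank '[[15,[0,0,0.0005],0],[15,[0,0,0.001],0],[15,[0,0,0.0015],0],[15,[0,0,0.002],0]]'|f; python3 -m crank '[[15,[0,0,0.0005],0],[15,[0,0,0.001],0],[15,[0,0,0.0015],0],[15,[0,0,0.002],0]]'|f
```

```text
tool_pos: [466.9, 133.0, 321.3]
contact_force: [0.8, 3.1, 7.3]
tool_pos: [466.9, 133.0, 319.4]
contact_force: [2.3, 3.5, 7.1]
tool_pos: [466.9, 133.0, 317.6]
contact_force: [0.5, 3.2, 9.2]
```

In the tool's units: 1 mm / 1000 = 0.001, 0.5 mm / 1000 = 0.0005.

```bash
f(){ grep -E 'pos|contact' ; }; python3 -m crank '[[15,[0,0,0.0005],0],[15,[0,0,0.001],0]]'|f; python3 -m crank '[[15,[0,0,0.0005],0],[15,[0,0,0.001],0]]'|f
```

```text
tool_pos: [466.9, 133.0, 316.7]
contact_force: [-0.4, 3.5, 11.3]
tool_pos: [466.9, 133.0, 315.7]
contact_force: [-1.0, 4.5, 11.3]
```

In the tool's units: 1 mm / 1000 = 0.001, 0.5 mm / 1000 = 0.0005.

```bash
f(){ grep -E 'pos|contact' ; }; python3 -m crank '[[15,[0,0,0.0005],0],[15,[0,0,0.001],0]]'|f
```

```text
tool_pos: [466.9, 133.0, 314.8]
contact_force: [-0.8, 3.9, 12.2]
```

```bash
f(){ grep -E 'pos|contact' ; }; python3 -m crank '[[15,[0,0,0.0003],0],[15,[0,0,0.0005],0]]'|f
```

```text
tool_pos: [466.9, 133.1, 314.7]
contact_force: [-1.3, 3.5, 15.5]
```

In the tool's units: 0.5 mm / 1000 = 0.0005, 0.25 mm / 1000 = 0.0003.

```bash
f(){ grep -E 'pos|contact' ; }; python3 -m crank '[[15,[0,0,0.0003],0],[15,[0,0,0.0005],0]]'|f
```

```text
tool_pos: [467.0, 133.0, 314.6]
contact_force: [-2.0, 2.5, 19.1]
```

In the tool's units: 0.5 mm / 1000 = 0.0005, 0.25 mm / 1000 = 0.0003.

```bash
f(){ grep -E 'pos|contact' ; }; python3 -m crank '[[15,[0,0,0.0003],0],[15,[0,0,0.0005],0]]'|f
```

```text
tool_pos: [467.0, 133.0, 314.3]
contact_force: [-3.0, 2.8, 20.7]
```

The push is 13 N over the sliding force and the tool has stalled, so the contact is fully down. I ease off a little, then let go.

In the tool's units: -1 mm / 1000 = -0.001, -0.5 mm / 1000 = -0.0005.

```bash
f(){ grep -E 'pos|contact|width|finger' ; }; python3 -m crank '[[15,[0,0,-0.0005],0],[15,[0,0,-0.001],0],[15,[0,0,-0.001],0]]'|f;  python3 -m crank '[[60,[0,0,0],0],[60,[0,0,0],0],[60,[0,0,0],0],[60,[0,0,0],0],[60,[0,0,0],0]]'|f;python3 - <<'E'
from h import *
from plant import bot,vision
import cv2
d=vision.capture('wrist');s=vision.capture('scene')
cv2.imwrite('pics/w5.png',np.hstack([cv2.resize(d['color'][160:460,220:420],(400,600),interpolation=2),cv2.resize(s['color'][135:255,220:290],(350,600),interpolation=2)])[:,:,::-1]);print(bot.get_obs())
E
```

```text
tool_pos: [466.9, 133.0, 314.3]
contact_force: [-0.8, 2.8, 11.0]
grip_width: 23.2
finger_force: 30.0
tool_pos: [466.6, 132.8, 313.1]
contact_force: [-0.7, 1.2, -0.9]
grip_width: 59.9
finger_force: 0.0
{'time': 14.3, 'joint_positions': array([ 1.19090322e-01,  3.69299995e-01,  1.76384057e+00,  3.94664566e-05,
        1.00854654e+00, -1.07791865e+00]), 'dq': array([ 1.28795056e-04, -2.46193080e-03, -1.12374435e-03, -2.60059871e-04,
        8.77698733e-04, -9.12277200e-05]), 'tau': array([-9.92143789e-03, -4.07284141e+01, -2.06580645e+01,  3.45591172e-03,
        9.10686655e-02, -4.47764091e-05]), 'tool_pos': array([466.58743998, 132.7799387 , 313.16009657]), 'tcp_rot': array([-3.14157738e+00, -9.90117427e-05,  2.76778426e+00]), 'contact_force': array([-0.23837732, -0.0695072 , -0.23346756]), 'moment': array([ 0.02805954,  0.01622444, -0.02161955]), 'finger_force': 0.0, 'grip_width': 59.800068206887325}
```

View pics/w5.png

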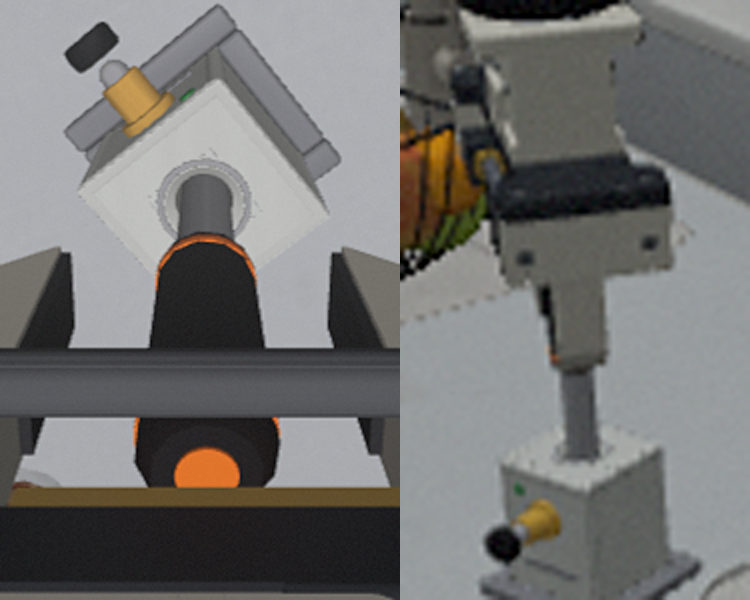

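The wand stands upright in the bore (stem at (203,200) in the crop) and the fingers are clear on both sides. I back off upwards and check the handle height over time.

In the tool's units: -120 mm / 1000 = -0.12, -80 mm / 1000 = -0.08.

```bash
python3 -m crank '[[92,[0,0,-0.01],0],[92,[0,0,-0.04],0],[92,[0,0,-0.08],0],[92,[0,0,-0.12],0],[92,[0,0,-0.12],0]]'; python3 -m crank '[[92,[0,0,0],0],[92,[0,0,0],0],[92,[0,0,0],0],[92,[0,0,0],0]]';python3 - <<'E'
from h import *
from plant import bot,vision
import cv2
s=vision.capture('scene');d=vision.capture('wrist')
print(proj(s,[466.7,132.8,195.8]),proj(s,[466.7,132.8,25.8+95]))
h=cv2.cvtColor(s['color'],cv2.COLOR_RGB2HSV); m=cv2.inRange(h,(5,150,100),(20,255,255))
m[:,:240]=0;m[:,272:]=0;m[:140]=0;m[215:]=0
n,l,st,ce=cv2.connectedComponentsWithStats(m);print(st[1:],ce[1:])
cv2.imwrite('pics/w6.png',np.hstack([cv2.resize(s['color'][150:270,220:290],(350,600),interpolation=2),cv2.resize(d['color'][160:460,220:420],(400,600),interpolation=2)])[:,:,::-1])
E
```

```text
time: 14.92
tool_pos: [466.8, 132.9, 437.0]
tcp_rot: [3.138, 0.007, 2.768]
contact_force: [-0.2, -0.5, 0.3]
grip_width: 91.9
finger_force: 0.0
time: 15.42
tool_pos: [466.6, 132.8, 432.7]
tcp_rot: [-3.141, -0.001, 2.768]
contact_force: [0.2, -0.4, -0.1]
grip_width: 91.8
finger_force: 0.0
[251.67457737 178.08793348] [254.20075704 207.38696823]
[[251 178   4   2   7]
 [248 183   3   2   3]
 [253 184   3   1   3]
 [252 206   1   2   2]
 [256 206   3   1   3]] [[252.28571429 178.42857143]
 [249.         183.66666667]
 [254.         184.        ]
 [252.         206.5       ]
 [257.         206.        ]]
```

View pics/w6.png

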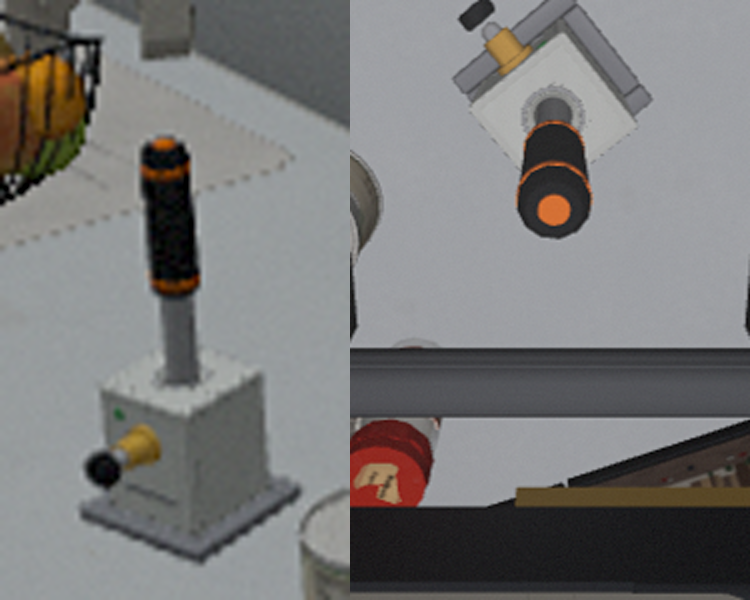

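The wand stands upright on its own, with its tip at (252.3,178.4) against a predicted (251.7,178.1), so it has not risen. The robot is clear, so I hand in.

```bash
python3 -c "
from plant import bot;print(bot.close_job())"
```

```text
the job is handed in; nothing more can be done
None
```

The wand is in the dock, held upright by the plunger; I felt the contact reach its stop before letting go, the robot is clear, and I handed the job in at about 15 s (the judge's result was not shown).

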